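Snap the pinch cap onto the bench camera's lens

TASK

The goldsmith has finished photographing a piece: put the lens cap (the round cap with two sprung pinch tabs, not the plain one) on the camera that lies lens up on the bench. Pinch its two tabs together, push the cap level and fully home in the mouth of the lens, let the tabs spring out under the rim so that the cap stays locked, and take your hand away. Be gentle with the lens: never press the cap or your fingers on the camera harder than a firm finger push (25 N), and leave the other things on the bench where they are.

Things in the scene. Friction and masses are not known exactly. Their poses are not given: they have to be found in the camera images.
- cap: The lens cap to fit: black plastic, right way up on the bench. Origin: centre of its underside; z up; its two tabs lie on its y axis. From below: a round plug 50 mm across, 10 mm tall (lower 2.5 mm chamfered to 45 mm), then a flange 62 mm across, 3 mm thick, top at z = 13 mm. Only the two finger lugs of the tabs rise above the flange. About 60 g. At rest flat on the bench before pick-up.
- tab_a (a joint): How far the tab on the cap's +y side is pinched in (m): 0 = sprung out, 0.006 = fully in, at its stop. Its lug on the flange is 18 mm along the cap's x, 6 mm thick, 14 mm tall (z = 13 to 27 mm over the cap's underside). Outer faces of the two lugs: 46 mm apart when out, 34 mm when pinched in. Spring: 1.5 N per tab when out, 5 N when in; let go, it springs out by itself.
- tab_b (a joint): The same for the tab on the cap's -y side. Low on the plug each tab carries a locking lip, 14 mm wide, z = 2 to 4.5 mm over the cap's underside, which sticks out to 30 mm from the cap's axis when out and 24 mm, inside the plug's outline, when pinched in.
- camera: Camera lying on its back, fixed to the bench, lens straight up. Origin: on the bench, on the lens axis, z up. Black body 140 mm along y, 98 mm along x (a hump reaches 77 mm along +x), 48 mm tall. The lens sleeve, 82 mm across, reaches up to 78 mm; out of it stands the zoom barrel, 72 mm across.
- lens_low (a point): Point on the lens axis 100 mm above the bench: where the centre of the zoom barrel's flat rim would be with the barrel fully in. The barrel stands out a further 0 to 25 mm, different each time and not reported: find the rim by feel or by camera. The barrel is stiff: less than 60 N does not move it. z along the lens axis.
- lens_high (a point): Point on the lens axis 125 mm above the bench: the highest the rim can be. The mouth is a round hole 53 mm across in a rim lip 4 mm thick; below it the bore widens to 65 mm, the groove for the cap's locking lips. With the cap's flange on the rim its lips are 1.5 mm below the rim lip, free to spring out; let go, the dust ring lifts the cap 1.5 mm until the lips hold it.
- seal (a joint): How far the sprung dust ring inside the lens mouth is pushed down (m, 0 = up). Flat steel ring 50 mm across, top 6 mm below the rim when up; the cap's underside pushes it: 2 N at first, 1 N more per mm. About 0.004 with the cap's flange on the rim, about 0.0025 when the cap is locked in and let go, 0 without a cap held down; at most 0.007.
- plain_cap: Bystander: a plain black round cap without tabs, 58 mm across, 13.5 mm tall; not the one to fit. Origin: centre of its underside.
- jar: Bystander: small glass jar with metal lid, 48 mm across, 55 mm tall. Origin: centre of its underside.
- mug: Bystander: white ceramic cup, 72 mm across, 95 mm tall. Origin: centre of its underside.
- brush: Bystander: bench brush, wooden handle, 190 mm long, lying along its x. Origin: underside, mid length.
- screwdriver: Bystander: screwdriver with wooden handle, 170 mm long, lying along its x. Origin: underside, mid length.
- mandrel: Bystander: steel ring mandrel standing upright, 110 mm tall, foot 56 mm across. Origin: centre of its underside.
- block: Bystander: wooden block 90 x 60 x 30 mm. Origin: centre of its underside.

How it is judged:
On the way, in this order (a step that is already met when the one before it is completed fails the run):
1. the cap is lifted clear of the bench (height (world z) of cap above 0.04 m), for 0.1 s.
2. the cap, both tabs pinched in by more than 3 mm, is in the lens mouth and pushes the dust ring down by more than 2 mm (horizontal distance between cap and camera below 0.004 m and value of joint each of tab_a, tab_b above 0.003 m and value of joint seal above 0.002 m), for 0.05 s.
At the end, for the whole second after the job is handed in: The cap is locked in the lens mouth and at rest: its axis within 4 mm of the lens axis, level within 0.07 rad (4 degrees), both tabs sprung out to within 2.5 mm of their outer stops, and the dust ring held down by more than 1.5 mm (it springs up unless the cap is locked under the rim) (horizontal distance between cap and camera below 0.004 m and angle between cap's own z axis and vertical below 0.07 rad and value of joint each of tab_a, tab_b below 0.0025 m and value of joint seal above 0.0015 m and linear speed of cap below 0.02 m/s); the robot touches nothing.
It fails at once if the cap is pressed on the camera or its lens with more than 25 N (contact force between cap and camera above 25 N).
It fails at once if the robot presses on the camera or its lens with more than 25 N (contact force between any of the arm, the fingers and camera above 25 N).
It fails at once if another thing on the bench is moved by more than 30 mm (distance of any of plain_cap, jar, mug, brush, screwdriver, mandrel, block from where it was at the start of the episode above 0.03 m).
It also fails if it takes over 45 s, if anything falls off the work surface, if the arm or the gripper's body presses on something with over 40 N, if the wrist force passes 120 N, or if a joint passes its speed limit or range.

ROBOT

A 6-joint arm with a two-finger parallel gripper is mounted at the origin on the work surface. World frame = base frame: x ahead of the robot, y to its left, z up, the work surface at z = 0. Lengths are in m, angles in rad, forces in N, time in s.
With the tool pointing down it reaches from about 0.325 to 0.9 m from the base axis. Payload 6.1 kg.
Tool frame: the origin (TCP) lies between the finger pads; the fingertips stand tcp_to_tips ahead of it and the grasp point (between the pads) is the TCP (tcp_to_tips is the distance from the TCP to the fingertips, in m); z points along the fingers, y is the line along which they close (so a half turn about z gives the same grasp; the last joint's range is limited). The gripper opens to 85 mm and grips with 20 to 120 N. Pads are 22 mm wide; open, the fingers measure 114 mm over their backs; the gripper's body (76 mm by 85 mm) begins 54 mm behind the grasp point. The pads swing forward as they close: fully open they stand 13 mm farther back than shut.
Start: joints at [1.203, 0.22, 1.526, -0, 1.395, -0.126], TCP at [0.15, 0.607, 0.25] pointing down, gripper open.
Joint ranges: [-2.98, 2.98], [-0.91, 2.08], [0.09, 2.57], [-1.24, 4.39], [0.2, 2.65], [-2.68, 2.68]. Speed limits (rad/s): [2.57, 2.57, 3.01, 3.14, 3.14, 3.14].

INTERFACE

Orientations are given as a unit quaternion [x, y, z, w].
In Python, from bench import * gives the robot as it stands.
- The arm moves only by the shell command python3 -m jog 'ROWS' [FORCE]. ROWS is JSON, a list of rows, each a list of 7 numbers: the shift along the tool's x, y, z in units of 0.75 m (1.0 is 0.75 m), then the turn, a rotation vector about the tool's x, y, z in units of 0.5 rad (1.0 is 0.5 rad), then the opening, from 0 (shut) to 1 (fully open). In form: [[x, y, z, rx, ry, rz, gripper], ...]. A call has 1 to 12 rows; each row shifts and turns the commanded pose from where the row before left it, along the tool's axes as they then stand; what a row does not reach is not made up. A row lasts 1/8 s, in which the tool goes at most 62.5 mm and 10.7 degrees, less where a joint would pass 70% of its speed; a pose out of reach is approached as far as the arm can. A call with a number of a shift or a turn outside -1 to 1 is refused whole. A call with a gripper value outside its range is refused whole. The fingers move at their own pace and stop on an object; FORCE is the grip in N (left out, the last holds). Time passes only in rows, so rows that do not move let the fingers close. It gives the time, the measured TCP pose, the force, the opening and the grip force at its end, in the units of the state.
- state(): the state, without advancing time (a new reading comes with each control period).
- read_camera(name): name is "side" or "top"; returns a dict with "color" (420x560x3 uint8, red, green, blue), "range_z" (420x560 float32, m along the optical axis (not along the pixel's ray), 0 where there is no reading), "intrinsics" (3x3 intrinsics, pixels), "rvec" (rotation vector, rad) and "tvec" (3), from world to camera coordinates, as OpenCV has them. Camera axes: x right, y down, z forward; pixel columns grow to the right and rows downward; lengths in m; the calibration is good to about 2 mm. A picture is of the moment at which its call begins.
- job_done(): hands the job in; it is judged then, once.
The state is a dict: "t": time; "joint_positions": joint angles; "joint_velocities": joint speeds; "tau": joint torques, N m; "ee_pos": TCP position; "orientation": TCP orientation; "wrist_force": force on the tool from outside, world axes, zero at the start; "ft_torque": the same for the moment, N m; "finger_gap": finger opening in m; "grip_force": force on a finger pad.
Only numpy, scipy, OpenCV 4.12 (cv2) and the standard library are available. Lean on these libraries where they do the work, as an engineer would, in place of code of your own. Each camera call takes 0.05 s, during which the arm holds its last target. There are 200 camera calls.

## Working session

There is one attempt and no reset: what is moved stays moved. The work goes in short steps, Python scripts to look and compute and a shell command to move; the robot and the scene stay as the last step left them, time stands still between calls to the robot, and variables do not carry over. Pictures are saved under pics/ and viewed, at most 10 in all, crops included, and the job is handed in when it is done.

```bash
mkdir -p pics; ls; cat > h.py <<'E'
from bench import *
import numpy as np, cv2
def cam(n,save=None):
    c=read_camera(n)
    if save: cv2.imwrite('pics/'+save,c['color'][:,:,::-1])
    return c
def cloud(c):
    K=np.array(c['intrinsics']);R=cv2.Rodrigues(np.array(c['rvec'],float))[0];t=np.array(c['tvec']).ravel()
    z=c['range_z'];v,u=np.mgrid[:z.shape[0],:z.shape[1]]
    p=np.stack([(u-K[0,2])/K[0,0]*z,(v-K[1,2])/K[1,1]*z,z],-1)
    w=(p-t)@R
    w[z<=0]=np.nan
    return w
E
python3 - <<'E'
from h import *
s=state();print(s)
for n in('top','side'):
    c=cam(n,n+'0.png');np.savez(n+'0.npz',**c)
    R=cv2.Rodrigues(np.array(c['rvec'],float))[0];print(n,-R.T@np.array(c['tvec']).ravel(),R[2],c['intrinsics'],(c['range_z']>0).mean())
E
```

```text
pics
{'t': 0.0, 'joint_positions': array([ 1.20291888e+00,  2.21240620e-01,  1.52760151e+00,  1.85518107e-05,
        1.39468907e+00, -1.26110810e-01]), 'joint_velocities': array([-4.39575992e-04,  5.19911059e-04, -5.86940314e-04,  7.38786162e-04,
       -6.07869039e-04, -8.80793960e-05]), 'tau': array([ 7.69622202e-04, -4.96878362e+01, -3.89416337e+01, -2.05509750e-04,
        1.07239903e-02,  7.34813970e-07]), 'ee_pos': array([0.14943798, 0.60629478, 0.2491953 ]), 'orientation': array([ 1.20590693e-01,  9.92701841e-01, -9.37622186e-04, -2.45831052e-04]), 'wrist_force': array([-0.35238865, -0.16559679, -0.15383779]), 'ft_torque': array([-0.00639554,  0.01592541,  0.04472458]), 'grip_force': 0.0, 'finger_gap': 0.08525305692218518}
top [0.32819655 0.01532402 1.47569449] [ 0.16280502  0.00354404 -0.9866519 ] [[483.92286963   0.         277.72345619]
 [  0.         483.92286963 212.61427588]
 [  0.           0.           1.        ]] 0.9960544217687075
side [0.30622033 0.70832525 0.72893233] [ 0.24217827 -0.71324746 -0.65774444] [[422.52963911   0.         276.41942276]
 [  0.         422.52963911 213.85166019]
 [  0.           0.           1.        ]] 0.9958078231292516
```

View pics/top0.png

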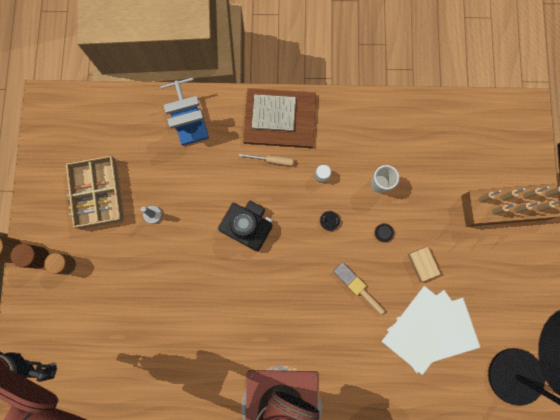

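View pics/side0.png

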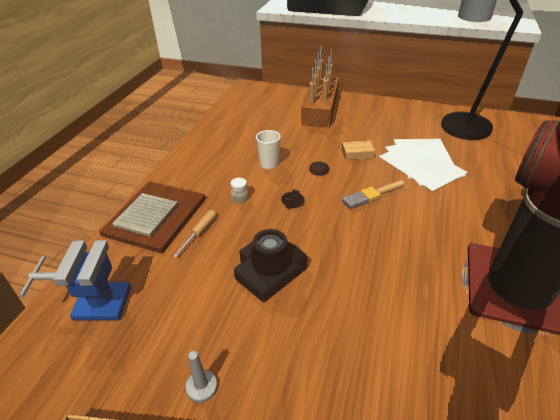

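The top view shows the camera with its lens at (244,224), the tabbed cap at (330,221) and the plain cap at (384,233). In the side view the cap with lugs is at (292,199), the plain cap at (319,168) and the lens at (269,243).

```bash
python3 - <<'E'
from h import *
def L(n): return dict(np.load(n+'0.npz'))
T=L('top');S=L('side')
def fit(p):
    q=p[:,:2].astype(np.float32);return cv2.minEnclosingCircle(q),cv2.minAreaRect(q)
for n,c,capuv,lens in(('top',T,(330,221),(244,224)),('side',S,(292,199),(269,243))):
    w=cloud(c);v,u=np.mgrid[:420,:560]
    print(n,'bench z',np.nanmedian(w[270:300,250:300,2]))
    m=(np.hypot(u-capuv[0],v-capuv[1])<22)&(w[...,2]>.006)
    p=w[m];print('cap',m.sum(),np.percentile(p[:,2],[5,50,95,100]),fit(p))
    q=p[p[:,2]>.019];print(' lugs',len(q));print(np.round(q[:30],4).tolist()); 
    if len(q)>5: print(fit(q))
    m=(np.hypot(u-lens[0],v-lens[1])<35)&(w[...,2]>.06)
    p=w[m];print('lens',m.sum(),np.percentile(p[:,2],[5,25,50,75,95,100]))
    h,e=np.histogram(p[:,2],np.arange(.06,.135,.003));print(dict(zip(np.round(e,3).tolist(),h.tolist())))
    top=p[p[:,2]>np.percentile(p[:,2],97)-.006];print(' rim',len(top),fit(top),np.median(top[:,2]))
    x0,y0=(capuv[0]-30,capuv[1]-25);a=c['color'][y0:y0+50,x0:x0+60]
    x0,y0=(lens[0]-40,lens[1]-33);b=c['color'][y0:y0+66,x0:x0+80]
    globals()[n]=np.hstack([cv2.resize(a,(400,320),interpolation=cv2.INTER_CUBIC),cv2.resize(b,(400,320),interpolation=cv2.INTER_CUBIC)])
im=np.vstack([cv2.resize(top_,(800,300)) for top_ in (globals()['top'],globals()['side'])]) 
im=np.clip(im.astype(float)*2,0,255).astype(np.uint8)
cv2.imwrite('pics/crop.png',im[:,:,::-1])
E
```

```text
top bench z 0.0006708725051869945
cap 389 [0.00643568 0.01349446 0.02744871 0.03219056] (((0.5485405921936035, -0.13944046199321747), 0.06657235324382782), ((0.5472190380096436, -0.13708260655403137), (0.12234537303447723, 0.12390358746051788), 79.37613677978516))
 lugs 41
[[0.5758, -0.1357, 0.0206], [0.5699, -0.1328, 0.019], [0.5659, -0.1172, 0.0225], [0.5666, -0.1327, 0.0198], [0.5633, -0.1446, 0.0227], [0.5584, -0.1165, 0.031], [0.5592, -0.1199, 0.0267], [0.5566, -0.1142, 0.0225], [0.5554, -0.1165, 0.031], [0.5552, -0.1194, 0.0321], [0.5523, -0.1135, 0.0308], [0.5528, -0.1168, 0.0278], [0.5524, -0.1195, 0.0305], [0.5545, -0.1539, 0.0208], [0.5537, -0.1563, 0.0262], [0.5531, -0.1588, 0.0304], [0.5497, -0.1137, 0.0277], [0.5499, -0.1169, 0.0267], [0.5496, -0.1197, 0.029], [0.5501, -0.1559, 0.0297], [0.5513, -0.1598, 0.0222], [0.5468, -0.1138, 0.027], [0.5465, -0.1167, 0.0288], [0.5467, -0.1556, 0.0322], [0.5471, -0.1589, 0.0295], [0.5432, -0.1135, 0.0306], [0.5439, -0.1169, 0.0262], [0.5446, -0.1533, 0.0253], [0.5442, -0.156, 0.0283], [0.5447, -0.1594, 0.025]]
(((0.5467600226402283,
[... 2167 characters left out ...]
96: 55, 0.099: 91, 0.102: 165, 0.105: 140, 0.108: 220, 0.111: 3, 0.114: 0, 0.117: 0, 0.12: 0, 0.123: 0, 0.126: 0, 0.129: 0, 0.132: 0}
 rim 408 (((0.5229455232620239, 0.11881572753190994), 0.037714287638664246), ((0.523014485836029, 0.11993541568517685), (0.0692550539970398, 0.07264992594718933), 16.826711654663086)) 0.10817227248054431Traceback (most recent call last):
  File "<stdin>", line 20, in <module>
    return _nx.concatenate(arrs, 0, dtype=dtype, casting=casting)
           ~~~~~~~~~~~~~~~^^^^^^^^^^^^^^^^^^^^^^^^^^^^^^^^^^^^^^^
ValueError: all the input arrays must have same number of dimensions, but the array at index 0 has 2 dimension(s) and the array at index 1 has 3 dimension(s)
```

```bash
python3 - <<'E'
from h import *
import bench
print([n for n in dir(bench) if n[0]!='_'],getattr(bench,'tcp_to_tips',None))
from scipy.spatial.transform import Rotation as Rt
for n,capuv in(('top',(330,221)),('side',(292,199))):
    w=cloud(dict(np.load(n+'0.npz')));v,u=np.mgrid[:420,:560]
    p=w[(np.hypot(u-capuv[0],v-capuv[1])<22)&(w[...,2]>.022)]
    p=p[np.hypot(p[:,0]-.5475,p[:,1]+.1375)<.031]
    a=p[p[:,1]>-.1375][:,:2];b=p[p[:,1]<=-.1375][:,:2]
    a0,b0=np.median(a,0),np.median(b,0);d=a0-b0
    print(n,len(a),len(b),a0,b0,'mid',(a0+b0)/2,'ang',np.degrees(np.arctan2(d[1],d[0])),np.hypot(*d))
    for q in(a,b):
        vx,vy,_,_=cv2.fitLine(q.astype(np.float32),cv2.DIST_HUBER,0,.001,.001).ravel();print(' lugline',np.degrees(np.arctan2(vy,vx)))
s=state();print(np.round(Rt.from_quat(s['orientation']).as_matrix(),3))
def crop(n,uv,r=25):
    c=dict(np.load(n+'0.npz'))['color'];return cv2.resize(c[uv[1]-r:uv[1]+r,uv[0]-r:uv[0]+r],(300,300),interpolation=cv2.INTER_CUBIC)
im=np.vstack([np.hstack([crop('top',(330,221)),crop('top',(244,224),30)]),np.hstack([crop('side',(292,199)),crop('side',(269,243),30)])])
cv2.imwrite('pics/crop.png',np.clip(im[:,:,::-1].astype(float)*2.5,0,255).astype(np.uint8))
E
```

```text
['MotionError', 'job_done', 'read_camera', 'state', 'tcp_to_tips'] 0.019
top 16 16 [ 0.55236449 -0.11672163] [ 0.5446641  -0.15603004] mid [ 0.54851429 -0.13637583] ang 78.9163066368595 0.04005554405285832
 lugline -3.422961
 lugline -4.830851
side 23 22 [ 0.54988585 -0.11691784] [ 0.54396389 -0.15651026] mid [ 0.54692487 -0.13671405] ang 81.49315644002333 0.04003285360659534
 lugline 2.4714668
 lugline -15.364924
[[-0.971  0.239 -0.001]
 [ 0.239  0.971 -0.002]
 [ 0.    -0.002 -1.   ]]
```

View pics/crop.png

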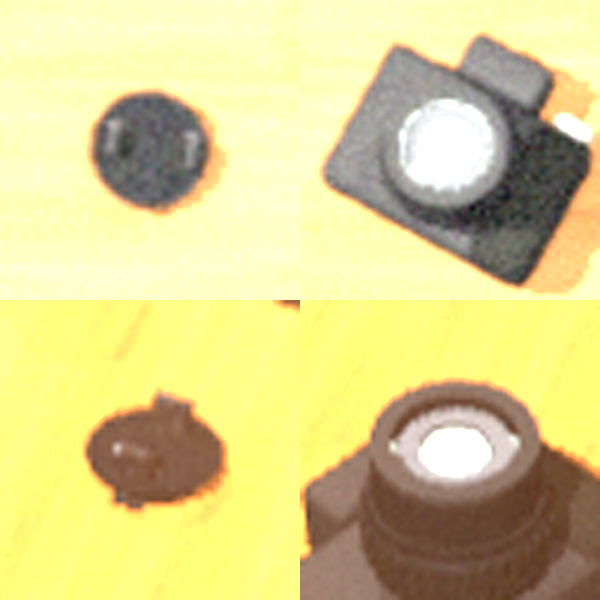

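The crop confirms it: the tabbed cap has two lugs, at upper left (115,135) and (192,150), and the lens is ring-shaped. The lug spacing of 40 mm matches, and the rim height is about 109 mm. Moving now.

```bash
cat >> h.py <<'E'
from scipy.spatial.transform import Rotation as Rt
def go(target,yaw=None):
    "shift (tool units) to target, turn of tool y to yaw deg (rz units)"
    s=state();R=Rt.from_quat(s['orientation']).as_matrix()
    print('t',round(s['t'],2),'pos',np.round(s['ee_pos'],4),'yaw',np.degrees(np.arctan2(R[1,1],R[0,1])).round(2),'tilt',np.round(R[:2,2],4),'F',np.round(s['wrist_force'],2),'M',np.round(s['ft_torque'],3),'gap',round(s['finger_gap'],4),'grip',s['grip_force'])
    if target is not None: print('units',np.round(R.T@(np.array(target)-s['ee_pos'])/.75,4))
E
python3 -m jog '[[0,0,0,0,0,-0.16,1],[-0.0425,-0.056,0,0,0,0,1],[-0.0425,-0.056,0,0,0,0,1],[-0.0425,-0.056,0,0,0,0,1],[-0.0425,-0.056,0,0,0,0,1],[-0.0425,-0.056,0,0,0,0,1],[-0.0425,-0.056,0,0,0,0,1],[-0.0425,-0.056,0,0,0,0,1],[-0.0425,-0.056,0,0,0,0,1],[-0.0425,-0.056,0,0,0,0,1],[-0.0425,-0.056,0,0,0,0,1],[-0.0425,-0.056,0,0,0,0,1]]' 40
python3 -m jog '[[-0.0425,-0.056,0,0,0,0,1],[-0.0425,-0.056,0,0,0,0,1],[-0.0425,-0.056,0,0,0,0,1],[-0.0425,-0.056,0,0,0,0,1],[-0.0425,-0.056,0,0,0,0,1],[0,0,0,0,0,0,1]]'
python3 -c "
from h import *
go([.5477,-.1366,.1])"
```

```text
t: 1.6
ee_pos: [0.4216, 0.0927, 0.2502]
orientation: [0.081, 0.997, 0.0, 0.0]
wrist_force: [1.0, 0.1, 0.8]
finger_gap: 0.0854
grip_force: 0.0
t: 2.35
ee_pos: [0.5452, -0.1416, 0.2492]
orientation: [0.083, 0.997, -0.0, -0.001]
wrist_force: [-0.2, -0.2, 0.4]
finger_gap: 0.0853
grip_force: 0.0
t 2.35 pos [ 0.5452 -0.1416  0.2492] yaw 80.51 tilt [-0.0014 -0.0001] F [-0.16 -0.16  0.38] M [-0.     0.018  0.069] gap 0.0853 grip 0.0
units [-0.0025  0.0072  0.1989]
```

```bash
python3 -m jog '[[-0.0025,0.0072,0.06,0,0.0028,0,1],[0,0,0.06,0,0,0,1],[0,0,0.06,0,0,0,1],[0,0,0.05,0,0,0,1],[0,0,0.03,0,0,0,0.8],[0,0,0.018,0,0,0,0.7],[0,0,0.009,0,0,0,0.65],[0,0,0,0,0,0,0.65]]'
python3 -c "
from h import *
go([.5477,-.1366,.034])
c=cam('side','s1.png');c=cam('top','t1.png')"
```

```text
t: 3.35
ee_pos: [0.5474, -0.1333, 0.0353]
orientation: [0.081, 0.997, 0.0, -0.001]
wrist_force: [-0.3, -0.6, -0.0]
finger_gap: 0.0553
grip_force: 0.0
t 3.35 pos [ 0.5474 -0.1333  0.0353] yaw 80.74 tilt [-0.0011  0.0002] F [-0.27 -0.58 -0.  ] M [ 0.051 -0.006  0.023] gap 0.0553 grip 0.0
units [-0.0011 -0.0042  0.0018]
```

```bash
python3 -m jog '[[-0.001,-0.0042,0.0018,0,0.002,0,0.65],[0,0,0,0,0,0,0.5],[0,0,0,0,0,0,0.3],[0,0,0,0,0,0,0.3],[0,0,0,0,0,0,0.3]]' 30
python3 -c "
from h import *
go([.5477,-.1366,.034])
c=cam('side');cv2.imwrite('pics/s2.png',cv2.resize(c['color'][130:260,220:380,::-1],(800,600)))"
```

```text
t: 4.08
ee_pos: [0.5483, -0.1375, 0.0352]
orientation: [0.081, 0.997, -0.0, -0.0]
wrist_force: [-2.5, -1.3, 7.3]
finger_gap: 0.0321
grip_force: 30.2
t 4.08 pos [ 0.5483 -0.1375  0.0352] yaw 80.73 tilt [-0.0008 -0.0009] F [-2.52 -1.3   7.27] M [-0.218  0.36   0.03 ] gap 0.0321 grip 30.220062732696533
units [0.001  0.001  0.0015]
```

View pics/s2.png

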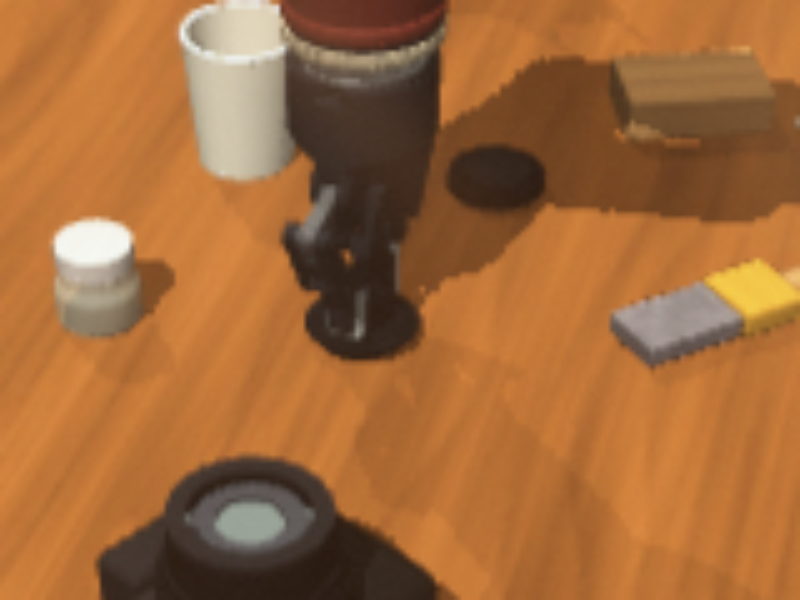

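The picture shows the fingers on the lugs at about (345,310), with the cap flat and the neighbours untouched. Lifting.

```bash
python3 -m jog '[[0,0,-0.005,0,0,0,0.3],[0,0,-0.02,0,0,0,0.3],[0,0,-0.05,0,0,0,0.3],[0,0,-0.06,0,0,0,0.3],[0,0,-0.06,0,0,0,0.3],[0.018,0.067,-0.01,0,0,0,0.3],[0.018,0.067,0,0,0,0,0.3],[0.018,0.067,0,0,0,0,0.3],[0,0,0,0,0,0,0.3],[0,0,0,0,0,0,0.3]]'
python3 - <<'E'
from h import *
go([.5233,.1199,.18])
p0=state()['ee_pos']
for n in('side','top'):
    c=cam(n);np.savez(n+'3.npz',**c);w=cloud(c)
    if n=='side': cv2.imwrite('pics/s3.png',cv2.resize(c['color'][90:330,150:470,::-1],(800,600)))
    m=(np.hypot(w[...,0]-p0[0],w[...,1]-p0[1])<.045)&(w[...,2]>.135)&(w[...,2]<.166)
    p=w[m];print(n,m.sum(),np.histogram(p[:,2],np.arange(.135,.167,.003))[0])
    f=p[(p[:,2]>.148)&(p[:,2]<.163)]
    if len(f)>5: print('flange',cv2.minEnclosingCircle(f[:,:2].astype(np.float32)),f.min(0),f.max(0))
E
```

```text
t: 5.38
ee_pos: [0.5322, 0.0184, 0.1881]
orientation: [0.08, 0.997, -0.0, -0.001]
wrist_force: [0.2, -0.5, -0.7]
finger_gap: 0.0319
grip_force: 30.4
t 5.38 pos [0.5322 0.0184 0.1881] yaw 80.79 tilt [-0.0017 -0.0002] F [ 0.23 -0.51 -0.72] M [-0.045  0.027  0.006] gap 0.0319 grip 30.412954688072205
units [0.0334 0.1316 0.0108]
side 38 [ 0  0  0  0  0  0  1 15  3  7]
flange ((0.5280330181121826, 0.03496944159269333), 0.017403587698936462) [0.51114236 0.03121162 0.15469794] [0.54492362 0.04287001 0.16110348]
top 39 [ 0  0  0  0  0  0  0  0  7 17]
flange ((0.5217108130455017, 0.01615157164633274), 0.02807781472802162) [ 0.5074863  -0.01119249  0.16103353] [0.52763197 0.04349563 0.16253022]
```

View pics/s3.png

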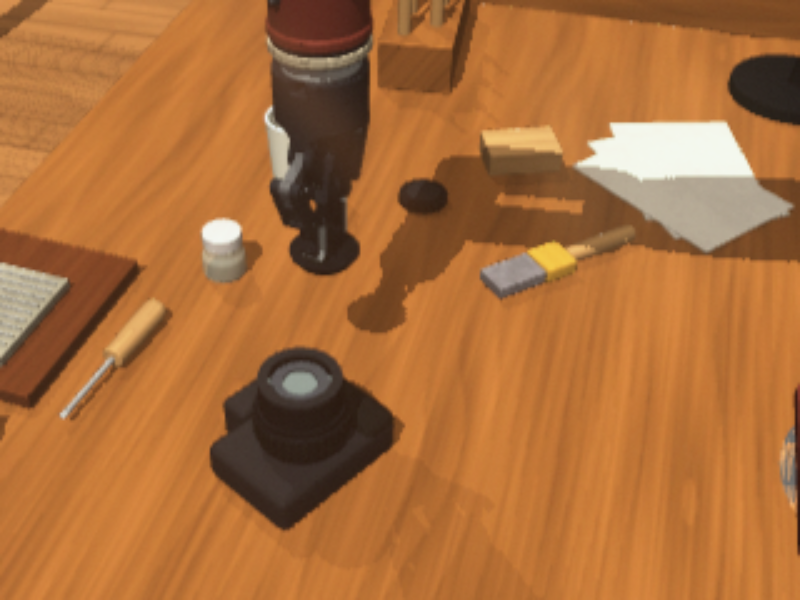

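The picture shows the cap level in the gripper at (324,249), with the lens at (300,385). The lens and the other things are undisturbed. I'll measure the cap's offset from the TCP on its outline.

```bash
python3 - <<'E'
from h import *
from scipy.optimize import least_squares
p0=np.array([.5322,.0184,.1881])
def cam_pos(c):
    R=cv2.Rodrigues(c['rvec'].astype(float))[0];return R,c['tvec'].ravel().astype(float),c['intrinsics']
for n in('side','top'):
    c=dict(np.load(n+'3.npz'));w=cloud(c)
    m=(np.hypot(w[...,0]-p0[0],w[...,1]-p0[1])<.06)&(w[...,2]>.13)&(w[...,2]<.30)
    R,t,K=cam_pos(c)
    uv=cv2.projectPoints(np.array([[*p0[:2],.165]]),c['rvec'],c['tvec'],K,None)[0].ravel();print(n,'predicted flange centre px',uv)
    lo=int(uv[1])
    for r in range(lo-8,lo+16):
        k=np.where(m[r])[0]
        if len(k): print(r,k.min(),k.max(),len(k),end=' | ')
    print()
    if n=='top':
        for q in range(int(uv[0])-24,int(uv[0])+25,4):
            k=np.where(m[:,q])[0]
            if len(k):print(q,k.min(),k.max(),end=' | ')
    print()
E
```

```text
side predicted flange centre px [279.39677841 189.49724091]
181 269 288 20 | 182 270 288 19 | 183 269 290 22 | 184 268 291 24 | 185 267 292 25 | 186 267 292 26 | 187 266 293 28 | 188 266 293 28 | 189 266 293 28 | 190 266 293 28 | 191 266 293 28 | 192 266 292 27 | 193 267 292 26 | 194 268 291 24 | 195 269 289 21 | 196 270 288 19 | 197 271 287 17 | 198 273 285 13 | 199 276 283 8 | 

top predicted flange centre px [278.24564383 217.04033421]
209 256 257 2 | 210 256 262 7 | 211 256 296 8 | 212 256 263 8 | 213 257 263 7 | 214 259 295 9 | 215 261 295 7 | 216 291 295 5 | 217 291 295 5 | 218 290 295 6 | 219 289 295 6 | 220 268 294 6 | 221 268 294 8 | 222 269 287 8 | 223 269 287 18 | 224 270 286 17 | 225 271 285 15 | 226 272 284 13 | 227 274 282 9 | 
258 210 213 | 262 210 215 | 270 222 224 | 274 223 227 | 278 224 227 | 282 223 227 | 286 221 224 | 290 218 218 | 294 214 221 |
```

```bash
python3 -m jog '[[0.0084,0.033,0,0,0,0,0.3],[0.0084,0.033,0,0,0,0,0.3],[0.0084,0.033,0,0,0,0,0.3],[0.0084,0.0325,0.01,0,0.003,0,0.3],[0,0,0.02,0,0,0,0.3],[0,0,0,0,0,0,0.3],[0,0,0,0,0,0,0.3]]'
python3 - <<'E'
from h import *
go([.5232,.1197,.165])
p0=state()['ee_pos']
c=cam('side');np.savez('side4.npz',**c);w=cloud(c)
cv2.imwrite('pics/s4.png',cv2.resize(c['color'][180:300,190:350,::-1],(800,600),interpolation=cv2.INTER_CUBIC))
pr=lambda P:cv2.projectPoints(np.array(P,float),c['rvec'],c['tvec'],c['intrinsics'],None)[0].reshape(-1,2)
# silhouettes: lens barrel/cap both seen, row extents vs prediction
a=np.linspace(0,2*np.pi,721);circ=lambda x,y,r,z:pr(np.c_[x+r*np.cos(a),y+r*np.sin(a),0*a+z])
dark=cv2.cvtColor(c['color'],cv2.COLOR_RGB2GRAY)
f=circ(*p0[:2],.031,p0[2]-.0352+.012);print('cap pred',f.min(0),f.max(0))
for z in(.105,.109,.113):
    f=circ(.5232,.1197,.036,z);print('rim pred',z,f.min(0),f.max(0))
m=(np.hypot(w[...,0]-p0[0],w[...,1]-p0[1])<.055)&(w[...,2]>.082)&(w[...,2]<.25)
for r in range(205,262):
    k=np.where(m[r])[0]
    if len(k): print(r,k.min(),k.max(),end=' | ')
E
```

```text
t: 6.35
ee_pos: [0.5233, 0.1187, 0.165]
orientation: [0.082, 0.997, -0.0, -0.002]
wrist_force: [-0.3, -0.7, -0.5]
finger_gap: 0.0318
grip_force: 30.4
t 6.35 pos [0.5233 0.1187 0.165 ] yaw 80.64 tilt [-0.0042  0.0003] F [-0.3  -0.66 -0.49] M [-0.012 -0.022 -0.   ] gap 0.0318 grip 30.414297580718994
units [0.0003 0.0012 0.0001]
cap pred [253.68681732 218.21523903] [284.17623237 239.08120645]
rim pred 0.105 [252.14898601 229.72912955] [286.61573572 254.13006043]
rim pred 0.109 [252.03872216 228.37241174] [286.60859715 252.76241223]
rim pred 0.113 [251.9277965 227.0078021] [286.60141573 251.38630168]
205 256 279 | 206 259 278 | 207 259 278 | 208 259 278 | 209 259 278 | 210 259 278 | 211 259 278 | 212 259 278 | 213 260 278 | 214 260 278 | 215 260 278 | 216 249 278 | 217 249 278 | 218 250 278 | 219 250 278 | 220 251 279 | 221 253 280 | 222 256 281 | 223 256 282 | 224 255 283 | 225 255 283 | 226 254 283 | 227 254 283 | 228 254 283 | 229 254 283 | 230 254 283 | 231 255 283 | 232 255 282 | 233 256 283 | 234 256 284 | 235 255 285 | 236 254 285 | 237 254 286 | 238 253 286 | 239 253 286 | 240 253 286 | 241 253 286 | 242 253 286 | 243 253 286 | 244 253 286 | 245 253 286 | 246 253 286 | 247 253 286 | 248 253 286 | 249 253 286 | 250 253 286 | 251 254 286 | 252 254 286 | 253 254 285 | 254 254 285 | 255 256 283 | 256 256 283 | 257 258 282 | 258 259 280 | 259 260 279 | 260 263 279 | 261 264 274 |
```

View pics/s4.png

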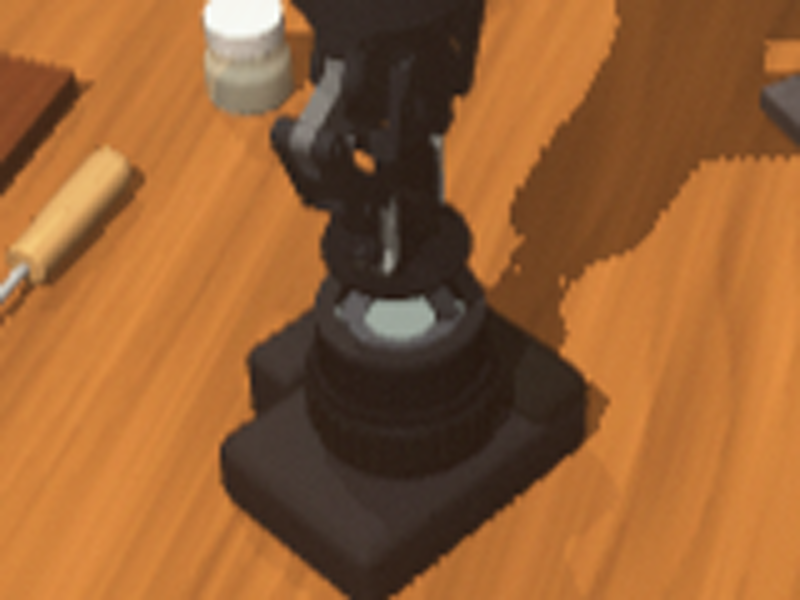

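The cap sits centred above the mouth: cap at about (398,250), lens at (400,315). Descending by feel.

```bash
python3 -m jog '[[0.0009,0.0008,0.012,0,-0.008,0,0.3],[0,0,0.01,0,0,0,0.3],[0,0,0,0,0,0,0.3]]'; python3 -c "
from h import *
go([.5227,.1194,.144])"
python3 -m jog '[[0,0,0.0027,0,0,0,0.3],[0,0,0,0,0,0,0.3]]'; python3 -c "
from h import *
go([.5227,.1194,.144])"
```

```text
t: 6.78
ee_pos: [0.5217, 0.1205, 0.1475]
orientation: [0.081, 0.997, -0.0, -0.001]
wrist_force: [-0.8, 0.5, -1.5]
finger_gap: 0.0317
grip_force: 30.4
t 6.78 pos [0.5217 0.1205 0.1475] yaw 80.73 tilt [-0.0019 -0.0002] F [-0.79  0.48 -1.47] M [0.037 0.059 0.013] gap 0.0317 grip 30.41398286819458
units [-0.0016 -0.0012  0.0047]
t: 7.02
ee_pos: [0.5225, 0.1207, 0.1466]
orientation: [0.081, 0.997, -0.0, 0.0]
wrist_force: [-0.3, -0.1, -0.5]
finger_gap: 0.032
grip_force: 30.4
t 7.03 pos [0.5225 0.1207 0.1466] yaw 80.74 tilt [ 0.0001 -0.0001] F [-0.34 -0.13 -0.51] M [-0.007 -0.01   0.006] gap 0.032 grip 30.414159893989563
units [-0.0005 -0.0016  0.0035]
```

```bash
python3 -m jog '[[0,-0.0008,0.0027,0,0,0,0.3],[0,0,0,0,0,0,0.3]]'|sed -n '2p;4p'
python3 -m jog '[[0,0,0.0013,0,0,0,0.3],[0,0,0,0,0,0,0.3]]'|sed -n '2p;4p'
python3 -c "
from h import *
go([.5227,.1194,.14])"
```

```text
ee_pos: [0.5223, 0.12, 0.1444]
wrist_force: [-0.3, 0.6, -0.1]
ee_pos: [0.5223, 0.12, 0.1435]
wrist_force: [-0.2, -0.6, -0.2]
t 7.53 pos [0.5223 0.12   0.1435] yaw 80.73 tilt [-0. -0.] F [-0.25 -0.64 -0.21] M [ 0.021  0.023 -0.012] gap 0.0318 grip 30.4135662317276
units [-0.0006 -0.0008  0.0047]
```

```bash
python3 -m jog '[[0,0,0.0013,0,0,0,0.3],[0,0,0,0,0,0,0.3]]'|sed -n '2p;4p'; python3 -c "
from h import *
go([.5227,.1194,.14])"
```

```text
ee_pos: [0.5223, 0.12, 0.1425]
wrist_force: [0.6, 0.6, -1.0]
t 7.78 pos [0.5223 0.12   0.1425] yaw 80.73 tilt [-0. -0.] F [ 0.56  0.63 -1.04] M [-0.033 -0.037 -0.019] gap 0.0318 grip 30.413408875465393
units [-0.0006 -0.0007  0.0034]
```

```bash
python3 -m jog '[[0,0,0.0013,0,0,0,0.3],[0,0,0,0,0,0,0.3]]'|sed -n '2p;4p'
python3 -m jog '[[0,0,0.0013,0,0,0,0.3],[0,0,0,0,0,0,0.3]]'|sed -n '2p;4p'; python3 -c "
from h import *
go(None)"
```

```text
ee_pos: [0.5223, 0.12, 0.1415]
wrist_force: [-0.0, 0.6, -1.0]
ee_pos: [0.5223, 0.12, 0.1406]
wrist_force: [0.3, 0.1, -0.6]
t 8.28 pos [0.5223 0.12   0.1406] yaw 80.73 tilt [-0.0001 -0.    ] F [ 0.3   0.12 -0.63] M [-0.021  0.012  0.003] gap 0.0318 grip 30.413376688957214
```

```bash
python3 -m jog '[[0,0,0.0013,0,0,0,0.3],[0,0,0,0,0,0,0.3]]'|sed -n '2p;4p'; python3 -c "
from h import *
go(None)"
```

```text
ee_pos: [0.5223, 0.12, 0.1396]
wrist_force: [0.9, -1.2, -1.2]
t 8.53 pos [0.5223 0.12   0.1396] yaw 80.73 tilt [-0.0001 -0.    ] F [ 0.88 -1.21 -1.24] M [-0.001 -0.023  0.   ] gap 0.0319 grip 30.41382908821106
```

```bash
python3 -m jog '[[0,0,0.0013,0,0,0,0.3],[0,0,0,0,0,0,0.3]]'|sed -n '2p;4p'; python3 -c "
from h import *
go(None)"
```

```text
ee_pos: [0.5223, 0.12, 0.1386]
wrist_force: [0.4, 1.0, -0.9]
t 8.78 pos [0.5223 0.12   0.1386] yaw 80.73 tilt [-0.0001 -0.    ] F [ 0.39  0.97 -0.92] M [0.026 0.021 0.031] gap 0.0314 grip 30.41412591934204
```

```bash
python3 -m jog '[[0,0,0.0013,0,0,0,0.3],[0,0,0,0,0,0,0.3]]'|sed -n '2p;4p'; python3 -c "
from h import *
go(None)"
```

```text
ee_pos: [0.5223, 0.12, 0.1376]
wrist_force: [0.4, -0.4, -1.1]
t 9.03 pos [0.5223 0.12   0.1376] yaw 80.73 tilt [-0.0001 -0.0001] F [ 0.36 -0.42 -1.05] M [-0.06   0.017  0.022] gap 0.0319 grip 30.41402041912079
```

```bash
python3 -m jog '[[0,0,0.0013,0,0,0,0.3],[0,0,0,0,0,0,0.3]]'|sed -n '2p;4p'; python3 -c "
from h import *
go(None)"
```

```text
ee_pos: [0.5223, 0.12, 0.1367]
wrist_force: [0.1, -0.2, -1.0]
t 9.28 pos [0.5223 0.12   0.1367] yaw 80.73 tilt [-0.0001 -0.    ] F [ 0.12 -0.24 -0.98] M [-0.006 -0.016 -0.015] gap 0.0319 grip 30.413934588432312
```

```bash
python3 -m jog '[[0,0,0.0013,0,0,0,0.3],[0,0,0,0,0,0,0.3]]'|sed -n '2p;4p'; python3 -c "
from h import *
go(None)"
```

```text
ee_pos: [0.5225, 0.1201, 0.136]
wrist_force: [-0.8, -0.4, 0.9]
t 9.53 pos [0.5225 0.1201 0.136 ] yaw 80.73 tilt [ 0.0003 -0.    ] F [-0.77 -0.44  0.93] M [-0.023  0.075  0.018] gap 0.0323 grip 30.712552070617676
```

```bash
python3 -m jog '[[0,0,0.0013,0,0,0,0.3],[0,0,0,0,0,0,0.3]]'|sed -n '2p;4p'; python3 -c "
from h import *
go(None)"
```

```text
ee_pos: [0.5225, 0.12, 0.135]
wrist_force: [-0.5, -0.9, 1.9]
t 9.78 pos [0.5225 0.12   0.135 ] yaw 80.73 tilt [ 0.0005 -0.    ] F [-0.54 -0.93  1.89] M [-0.045  0.066  0.028] gap 0.0319 grip 30.875247716903687
```

```bash
python3 -m jog '[[0,0,0.0013,0,0,0,0.3],[0,0,0,0,0,0,0.3]]'|sed -n '2p;4p'; python3 -c "
from h import *
go(None)"
```

```text
ee_pos: [0.5225, 0.1201, 0.134]
wrist_force: [-0.9, 0.5, 3.1]
t 10.03 pos [0.5225 0.1201 0.134 ] yaw 80.73 tilt [0.0004 0.    ] F [-0.91  0.51  3.15] M [-0.028  0.137 -0.023] gap 0.0316 grip 31.044064164161682
```

The dust ring was reached at a TCP height of about 0.136, as predicted. Two more mm to home.

```bash
python3 -m jog '[[0,0,0.0013,0,0,0,0.3],[0,0,0,0,0,0,0.3]]'|sed -n '2p;4p'; python3 -c "
from h import *
go(None)"
```

```text
ee_pos: [0.5226, 0.12, 0.133]
wrist_force: [-1.4, -0.3, 4.8]
t 10.28 pos [0.5226 0.12   0.133 ] yaw 80.73 tilt [0.0005 0.    ] F [-1.45 -0.33  4.78] M [0.016 0.189 0.021] gap 0.0318 grip 31.21728479862213
```

```bash
python3 -m jog '[[0,0,0.0007,0,0,0,0.3],[0,0,0,0,0,0,0.3]]'|sed -n '2p;4p'; python3 -c "
from h import *
go(None)"
```

```text
ee_pos: [0.5225, 0.1201, 0.1325]
wrist_force: [-0.1, -0.5, 4.8]
t 10.53 pos [0.5225 0.1201 0.1325] yaw 80.74 tilt [ 0.0004 -0.    ] F [-0.13 -0.52  4.84] M [-0.034  0.172 -0.025] gap 0.0318 grip 31.308268904685974
```

```bash
python3 -m jog '[[0,0,0.0005,0,0,0,0.3],[0,0,0,0,0,0,0.3]]'|sed -n '2p;4p'; python3 -c "
from h import *
go(None)"
```

```text
ee_pos: [0.5225, 0.12, 0.1321]
wrist_force: [-0.4, 0.7, 4.2]
t 10.78 pos [0.5225 0.12   0.1321] yaw 80.73 tilt [ 0.0005 -0.    ] F [-0.41  0.73  4.16] M [-0.041  0.146  0.028] gap 0.0316 grip 31.378639340400696
```

```bash
python3 -m jog '[[0,0,0.0004,0,0,0,0.3],[0,0,0,0,0,0,0.3]]'|sed -n '2p;4p'; python3 -c "
from h import *
go(None)"
```

```text
ee_pos: [0.5226, 0.1201, 0.1319]
wrist_force: [-1.6, 0.8, 6.5]
t 11.03 pos [0.5226 0.1201 0.1319] yaw 80.73 tilt [0.0005 0.    ] F [-1.59  0.76  6.51] M [-0.037  0.222 -0.003] gap 0.0316 grip 31.587417125701904
```

```bash
python3 -m jog '[[0,0,0.0004,0,0,0,0.3],[0,0,0,0,0,0,0.3]]'|sed -n '2p;4p'; python3 -c "
from h import *
go(None)"
```

```text
ee_pos: [0.5226, 0.1201, 0.1319]
wrist_force: [-1.8, -0.1, 8.3]
t 11.28 pos [0.5226 0.1201 0.1319] yaw 80.73 tilt [ 0.0004 -0.    ] F [-1.8  -0.14  8.26] M [-0.047  0.416 -0.012] gap 0.032 grip 31.920061111450195
```

The flange is on the rim: the TCP stopped at z = 0.1319 and the force rose to 8 N. Releasing.

```bash
python3 -m jog '[[0,0,0,0,0,0,0.5],[0,0,0,0,0,0,0.6],[0,0,0,0,0,0,0.75],[0,0,0,0,0,0,0.75]]'; python3 -c "
from h import *
go(None)"
```

```text
t: 11.78
ee_pos: [0.522, 0.12, 0.1309]
orientation: [0.081, 0.997, -0.0, -0.0]
wrist_force: [0.7, 0.1, 0.6]
finger_gap: 0.0639
grip_force: 0.0
t 11.78 pos [0.522  0.12   0.1309] yaw 80.73 tilt [-0.0008 -0.0001] F [0.74 0.1  0.62] M [-0.024  0.042 -0.01 ] gap 0.0639 grip 0.0
```

```bash
python3 -m jog '[[0,0,-0.02,0,0,0,0.75],[0,0,-0.05,0,0,0,0.75],[0,0,-0.06,0,0,0,0.75],[0,-0.06,-0.05,0,0,0,0.75],[0,-0.08,0,0,0,0,0.75],[0,-0.08,0,0,0,0,0.75],[0,-0.05,0,0,0,0,0.75],[0,0,0,0,0,0,0.75],[0,0,0,0,0,0,0.75]]'
python3 - <<'E'
from h import *
a=cam('side');b=cam('top')
im=np.hstack([cv2.resize(a['color'][190:300,200:340],(420,330),interpolation=cv2.INTER_CUBIC),cv2.resize(b['color'][195:255,210:280],(380,330),interpolation=cv2.INTER_CUBIC)])
cv2.imwrite('pics/end.png',np.clip(im[:,:,::-1]*2.,0,255).astype(np.uint8))
for n,c in(('side',a),('top',b)):
    w=cloud(c);d=np.hypot(w[...,0]-.5226,w[...,1]-.12)
    p=w[(d<.030)&(w[...,2]>.09)];q=p[(p[:,2]>.119)&(p[:,2]<.14)]
    print(n,'flange z',np.median(p[p[:,2]<.119][:,2]),'lug z',np.percentile(q[:,2],90))
    f=p[p[:,2]<.119];A=np.c_[f[:,:2]-[.5226,.12],np.ones(len(f))];print(' slope',np.linalg.lstsq(A,f[:,2],rcond=None)[0])
    u=q[q[:,1]>.12][:,:2];v=q[q[:,1]<=.12][:,:2];u,v=np.median(u,0),np.median(v,0);print(' lugs',u,v,(u+v)/2,np.hypot(*(u-v)))
go(None)
E
```

```text
t: 12.9
ee_pos: [0.4899, -0.0795, 0.2671]
orientation: [0.081, 0.997, 0.0, 0.001]
wrist_force: [1.0, -0.1, -0.9]
finger_gap: 0.0639
grip_force: 0.0
side flange z 0.11308480391317895 lug z 0.1280333728753004
 slope [ 0.01034838 -0.02826129  0.11315949]
 lugs [0.52614004 0.14163525] [0.51837878 0.10183243] [0.52225941 0.12173384] 0.04055245503718008
top flange z 0.11193831997470154 lug z 0.12907863355534127
 slope [0.00923343 0.01730438 0.11207302]
 lugs [0.52763355 0.14008702] [0.52161897 0.10065347] [0.52462626 0.12037024] 0.03988960016379815
t 13.0 pos [ 0.49   -0.0788  0.2668] yaw 80.8 tilt [0.0006 0.0002] F [-0.05  0.75  0.14] M [-0.007 -0.007 -0.033] gap 0.0643 grip 0.0
```

View pics/end.png

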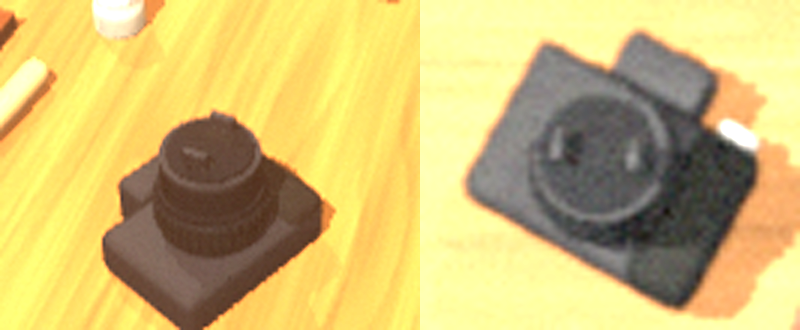

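The cap sits level in the mouth, with lugs at about (190,155) and (225,118) in the left half. The lugs are 40 mm apart centre to centre, so both tabs are fully out. The flange height fits the locked position.

```bash
python3 -c "
from bench import *
print(job_done())"
```

```text
the job is handed in; nothing more can be done
None
```

The lens cap is in the camera's mouth, level, with both tabs sprung out; by the camera measurements it is locked under the rim. I backed the arm away and handed the job in at about 13 s, with a highest wrist reading of about 8 N while pressing the cap home; no verdict came back.

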